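# Sweep the loose wheels through the gate into the slot

### The job

On the raised wooden sorting tray lie three loose round wooden wheels. Push them with the fingertips across the deck and through the narrow gate one at a time, each dropping into the slot behind it before the next goes through; never lift a wheel or carry it over the rails. Leave the little motor and the hexagonal nut that lie in the tray, and everything else on the table, where they are.

Things in the scene. Friction and masses are not known exactly. Their poses are not given: they have to be found in the camera images.
- tray: Wooden sorting tray, fixed; its place and yaw vary. Origin on the table under the middle of the gate, at the gate rail's inner face; x points out of the pen through the gate, z up. Flat grey deck 60 mm above the table; the pen on it spans x -180 to 0 mm, y -135 to +135 mm, fenced by rails 12 mm high, 6 mm thick.
- gate (a point): Middle of the gate at deck level, at the rail's inner face (x = 0, y = 0, z = 60 mm of the tray; same axes). The gate is a gap 38 mm wide in the rail, which is 6 mm thick along x; the deck runs through it and ends at x = 6 mm.
- slot (a point): Middle of the open slot at deck level (x = 47 mm, z = 60 mm of the tray). The slot spans x 6 to 88 mm and is 44 mm wide, 54 mm deep to its floor, with walls 8 mm thick and as high as the rails. A wheel topples in once its centre is some millimetres past x = 6 mm, its trailing edge still in the gate.
- wheel_a: One of three identical small round wooden toy wheels with a brass bush, 30 mm in diameter, 14 mm thick, 20 g (may vary by a third), lying flat on the tray's deck, 67 mm above the table to its origin. Origin at the wheel's centre, half-way up; z is its axis.
- wheel_b: One of three identical small round wooden toy wheels with a brass bush, 30 mm in diameter, 14 mm thick, 20 g (may vary by a third), lying flat on the tray's deck, 67 mm above the table to its origin. Origin at the wheel's centre, half-way up; z is its axis.
- wheel_c: One of three identical small round wooden toy wheels with a brass bush, 30 mm in diameter, 14 mm thick, 20 g (may vary by a third), lying flat on the tray's deck, 67 mm above the table to its origin. Origin at the wheel's centre, half-way up; z is its axis.
- motor: Bystander in the pen towards its back rail: small steel toy motor lying down, 20 mm by 25 mm, 15 mm high, with a 10 mm shaft along +y of its own. Origin at the centre of its underside. Leave it.
- nut: Bystander in the pen towards its back rail: big hexagonal steel nut, 24 mm across flats, 13 mm high. Origin at the centre of its underside. Leave it.
- pencil_cup: Bystander on the table: white cup 72 mm wide, 95 mm high, with pencils up to about 200 mm. Origin under its centre.
- tape_roll: Bystander on the table: roll of tape lying flat, 100 mm across, 19 mm high. Origin under its centre.
- paint: Bystander on the table: paint bottle 60 mm in diameter, 150 mm high. Origin under its centre.
- driver: Bystander on the table: screwdriver lying flat, about 200 mm long along its own x.
- clothes_peg: Bystander on the table: wooden clothes peg 72 mm long, lying flat, 11 mm high. Origin under its centre.

How it is judged:
By the outcome, as a careful person would: the job done as asked, in the order asked, and still so for the second after the job is handed in, with the robot touching nothing.
It also fails if it takes over 64 s, if anything falls off the work surface, if the arm or the gripper's body presses on something with over 40 N, if the wrist force passes 120 N, or if a joint passes its speed limit or range.

### The arm

A 7-joint arm with a two-finger parallel gripper is mounted at the origin on the work surface. World frame = base frame: x ahead of the robot, y to its left, z up, the work surface at z = 0. Lengths are in m, angles in rad, forces in N, time in s.
With the tool pointing down it reaches from about 0.4 to 0.875 m from the base axis. Payload 4.4 kg.
Tool frame: the origin (TCP) lies on the centre line of the jaws, within the pads' length; the fingertips stand 25 mm ahead of it and the grasp point (between the pads) lies 6 mm ahead of it (bot.tip_reach is the distance from the TCP to the fingertips, in m); z points along the fingers, y is the direction in which the jaws open and shut (so a half turn about z gives the same grasp; the last joint's range is limited). The gripper opens to 85 mm and grips with 20 to 120 N. Pads are 22 mm wide; open, the fingers measure 114 mm over their backs; the gripper's body (76 mm by 85 mm) begins 54 mm behind the grasp point. The pads swing forward as they close: fully open they stand 13 mm farther back than shut.
Start: joints at [-1.41, 0.628, 0.038, 1.517, -0.027, 0.996, -0.02], TCP at [0.146, 0.633, 0.256] pointing down, gripper open.
Joint ranges: [-3.06, 3.06], [-0.37, 2.12], [-1.25, 1.32], [0.18, 2.47], [-1.1, 4.24], [0.23, 1.98], [-2.94, 2.94]. Speed limits (rad/s): [2.57, 2.57, 3.14, 3.14, 3.14, 3.14, 3.14].

### API

Orientations are given as [roll, pitch, yaw] about the fixed x, y, z axes, in that order (R = Rz(yaw) Ry(pitch) Rx(roll)).
In Python, from plant import readout, viewer, bot, finder gives the robot as it stands. The module is installed in compiled form; this text tells all that it offers.
- The arm moves only by the tool move_arm, never from a script. Its argument "series" is a list of rows, each an object of numbers: "claw": the closure, from -1 (fully open) to 1 (shut); "dx", "dy", "dz": the shift along the world's x, y, z in units of 40 mm (1.0 is 40 mm); "twist": the turn about the world's z in units of 5 degrees (1.0 is 5 degrees). In form: [{"claw": .., "dx": .., "dy": .., "dz": .., "twist": ..}, ...]. A call has 1 to 12 rows; each row shifts and turns the pose as measured when the row begins; what a row does not reach is not made up. A row lasts 1/10 s, in which the tool goes at most 50 mm and 8.59 degrees, less where a joint would pass 70% of its speed; a pose out of reach is approached as far as the arm can. A call is refused whole if a number of a shift passes 1 or a number of a turn 1, either way. A call with a gripper value outside its range is refused whole. The fingers move at their own pace and stop on an object; "force" is the grip in N (left out, the last holds). Time passes only in rows, so rows that do not move let the fingers close. It gives the time, the measured TCP pose, the force and the opening at its end, in the units of the state.
- readout.get_state(): the state, without advancing time (a new reading comes with each control period).
- viewer.grab_frame(name): name is "side" or "top"; returns a dict with "img" (400x640x3 uint8, blue, green, red), "fx", "fy", "cx", "cy" (pixels), "distortion" ([k1, k2, p1, p2, k3] as OpenCV has them; the pictures are not rectified), "R" (3x3) and "t" (3): a world point X has camera coordinates R X + t. Camera axes: x right, y down, z forward; pixel columns grow to the right and rows downward; lengths in m; the calibration is good to about 2 mm. A picture is of the moment at which its call begins. There is no depth.
- bot.hand_in(): hands the job in, once; it reports no verdict.
Trained networks look in a picture, given as the dict that the camera call returned (one of the last four; its "shot" number tells which), for a name from the list of things; names that differ only in an ending like _2 or _b are one class to them, and where a whole thing is asked for, a point or a joint stands for the part that bears it (a point fixed in the world has none). Each returns a list of dicts, best first, with "p" (0 to 1); they miss things now and then, are a little off and sometimes report something else, mostly with a low value. They report only what shows in the picture. A call takes as long as a camera call.
- finder.find_in(picture, name): "location" ([x, y, z] in m, in world coordinates, good to about 4 mm: the middle of the surface that is visible of it).
- finder.pinpoint(picture, name): "location" ([x, y, z] in m, in world coordinates, good to about 4 mm: a listed point, or the origin of a listed thing).
The state is a dict: "clock": time; "joints": joint angles; "joint_velocities": joint speeds; "effort": joint torques, N m; "tcp_pos": TCP position; "ee_rot": TCP orientation; "force": force on the tool from outside, world axes, zero at the start; "wrist_torque": the same for the moment, N m; "gripper_width": finger opening in m.
Only numpy, scipy, OpenCV 4.12 (cv2) and the standard library are available. Lean on these libraries where they do the work, as an engineer would, in place of code of your own. Each camera call takes 0.05 s, during which the arm holds its last target. There are 200 camera calls.

## Working session

There is one attempt and no reset: what is moved stays moved. The work goes in short steps, Python scripts to look and compute and a tool call to move; the robot and the scene stay as the last step left them, time stands still between calls to the robot, and variables do not carry over. Pictures are saved under pics/ and viewed, about 8 in all and at most 12, crops included, and the job is handed in when it is done.

Besides the shell and the picture viewer there is one more tool, called after "Emit:" as name(argument=value, ...), one argument or row to a line, values as JSON. move_arm: Moves the arm, as the interface text tells. Its arguments: {"type":"object","properties":{"series":{"type":"array"},"force":{"type":"number"}},"required":["series"]}

```bash
mkdir -p pics; python3 - <<'E'
from plant import readout, viewer, bot, finder
import cv2,numpy as np
s=readout.get_state(); print({k:np.round(v,3) for k,v in s.items() if k in('clock','tcp_pos','ee_rot','force','gripper_width')},bot.tip_reach)
for n in('top','side'):
    f=viewer.grab_frame(n); cv2.imwrite(f'pics/{n}0.png',f['img'])
    print(n,f['fx'],np.round(f['R'],2).tolist(),np.round(f['t'],3),f['distortion'])
    for k in('tray','gate','slot','wheel_a','motor','nut','pencil_cup','paint'):
        print(k,[(np.round(d['location'],3).tolist(),round(d['p'],2)) for d in finder.pinpoint(f,k)[:5]])
E
```

```text
{'clock': np.float64(0.0), 'tcp_pos': array([0.146, 0.633, 0.255]), 'ee_rot': array([-3.14 ,  0.   ,  2.915]), 'force': array([-0.502, -0.331,  0.411]), 'gripper_width': np.float64(0.085)} 0.025
top 500.4989407312404 [[-0.01, -1.0, -0.0], [-0.99, 0.01, -0.15], [0.15, -0.0, -0.99]] [-0.     0.585  1.631] [0.00194145 0.         0.         0.         0.        ]
tray [([0.586, -0.07, 0.004], 0.82)]
gate [([0.592, -0.073, 0.06], 0.67)]
slot [([0.639, -0.072, 0.063], 0.55)]
wheel_a [([0.523, -0.004, 0.067], 0.65), ([0.55, -0.148, 0.067], 0.46), ([0.543, -0.067, 0.066], 0.42)]
motor [([0.441, -0.135, 0.063], 0.5)]
nut [([0.426, -0.023, 0.057], 0.58)]
pencil_cup [([0.583, -0.423, 0.002], 0.62)]
paint [([0.726, 0.294, 0.003], 0.67), ([0.583, -0.42, 0.004], 0.53)]
side 428.2782926491315 [[0.93, -0.38, 0.01], [-0.28, -0.69, -0.67], [0.26, 0.62, -0.74]] [-0.538  0.217  0.969] [-0.05258947  0.          0.          0.          0.        ]
tray [([0.551, -0.149, 0.069], 0.67), ([0.589, -0.072, 0.003], 0.56)]
gate [([0.594, -0.072, 0.062], 0.65)]
slot [([0.634, -0.066, 0.06], 0.76)]
wheel_a [([0.552, -0.148, 0.067], 0.6), ([0.542, -0.07, 0.066], 0.59), ([0.523, -0.001, 0.067], 0.54)]
motor [([0.442, -0.139, 0.067], 0.41)]
nut [([0.429, -0.025, 0.061], 0.58), ([0.591, -0.073, 0.002], 0.38)]
pencil_cup [([0.581, -0.415, 0.001], 0.91)]
paint [([0.724, 0.297, -0.003], 0.59)]
```

View pics/top0.png

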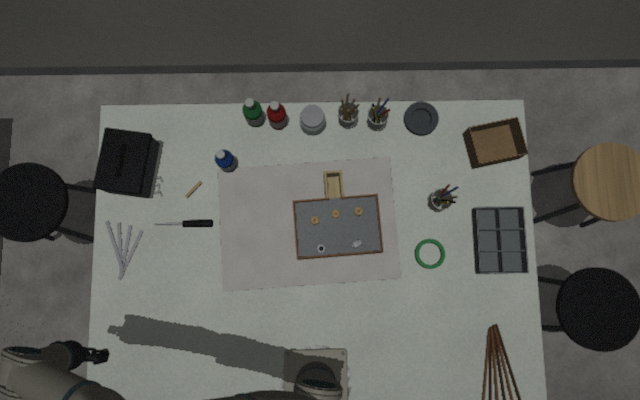

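View pics/side0.png

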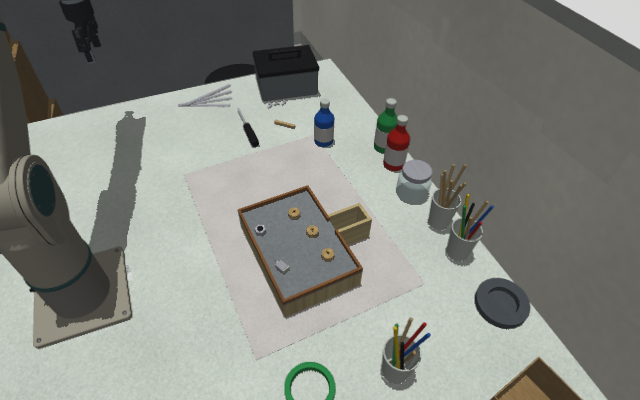

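The pictures show the tray with its gate towards +x (top view: gate about (333,197), wheels at (315,219), (336,213) and (359,211)). The slot is empty, and the nut and motor are near the back rail. I'll check the tray pose with a model overlay.

```bash
cat > h.py <<'E'
from plant import readout, viewer, bot, finder
import cv2,numpy as np
def proj(f,P):
    K=np.array([[f['fx'],0,f['cx']],[0,f['fy'],f['cy']],[0,0,1.]])
    return cv2.projectPoints(np.float64(P).reshape(-1,3),cv2.Rodrigues(np.array(f['R']))[0],np.float64(f['t']),K,np.float64(f['distortion']))[0].reshape(-1,2)
def T(g,p):
    c,s=np.cos(g[2]),np.sin(g[2]);p=np.float64(p);return np.c_[g[0]+c*p[:,0]-s*p[:,1],g[1]+s*p[:,0]+c*p[:,1],p[:,2]]
def inv(g,p):
    c,s=np.cos(g[2]),np.sin(g[2]);d=np.array(p[:2])-g[:2];return np.array([c*d[0]+s*d[1],-s*d[0]+c*d[1]])
z=.072
LOOPS=[[(0,-.135,z),(0,.135,z),(-.18,.135,z),(-.18,-.135,z)],[(.006,-.141,z),(.006,.141,z),(-.186,.141,z),(-.186,-.141,z)],[(.006,-.022,z),(.088,-.022,z),(.088,.022,z),(.006,.022,z)],[(0,-.019,.06),(.006,-.019,.06),(.006,.019,.06),(0,.019,.06)]]
def overlay(f,g,size,c,extra=[]):
    k=6; c=proj(f,T(g,[c]))[0]
    x0,y0=int(c[0]-size[0]/2/k),int(c[1]-size[1]/2/k)
    im=cv2.resize(f['img'][y0:y0+size[1]//k,x0:x0+size[0]//k],None,fx=k,fy=k,interpolation=cv2.INTER_CUBIC)
    im=cv2.convertScaleAbs(im,alpha=1.5)
    for L in LOOPS+extra:
        q=((proj(f,T(g,L))-[x0,y0]+.5)*k).astype(int); cv2.polylines(im,[q],True,(0,0,255),1,cv2.LINE_AA)
    return im
E
python3 - <<'E'
from h import *
g=np.array([.593,-.0725,.08])
ims=[]
for n in('top','side'):
    f=viewer.grab_frame(n)
    im=overlay(f,g,(600,600) if n=='top' else (798,600),(-.05,0,.06)); ims.append(im)
    for k in('wheel','gate','slot','wheel_a'):
        try: print(n,k,[(np.round(d['location'][:2],4).tolist(),np.round(inv(g,d['location']),4).tolist()) for d in finder.pinpoint(f,k)[:3]])
        except Exception as e: print(k,e)
cv2.imwrite('pics/ovt.png',ims[0]);cv2.imwrite('pics/ovs.png',ims[1])
E
```

```text
top wheel [([0.5522, -0.1442], [-0.0464, -0.0682]), ([0.5394, -0.0691], [-0.0532, 0.0077]), ([0.5245, -0.0032], [-0.0627, 0.0746])]
top gate [([0.5903, -0.0763], [-0.003, -0.0036])]
top slot [([0.6403, -0.0685], [0.0475, 0.0002])]
top wheel_a [([0.5522, -0.1442], [-0.0464, -0.0682]), ([0.5394, -0.0691], [-0.0532, 0.0077]), ([0.5245, -0.0032], [-0.0627, 0.0746])]
side wheel [([0.5461, -0.0735], [-0.0468, 0.0028]), ([0.5201, 0.0012], [-0.0668, 0.0793]), ([0.5526, -0.1461], [-0.0462, -0.0701])]
side gate [([0.5913, -0.0709], [-0.0016, 0.0017]), ([0.5916, -0.0732], [-0.0015, -0.0006])]
side slot [([0.6355, -0.0678], [0.0427, 0.0013]), ([0.4289, -0.023], [-0.1596, 0.0625])]
side wheel_a [([0.5461, -0.0735], [-0.0468, 0.0028]), ([0.5201, 0.0012], [-0.0668, 0.0793]), ([0.5526, -0.1461], [-0.0462, -0.0701])]
```

View pics/ovt.png

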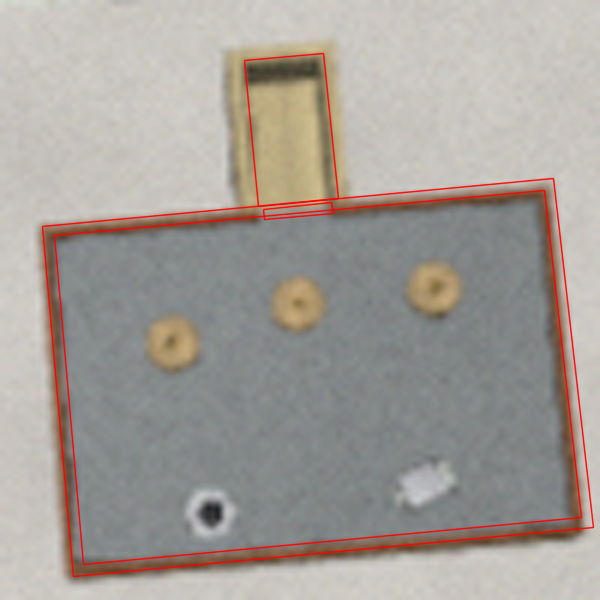

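View pics/ovs.png

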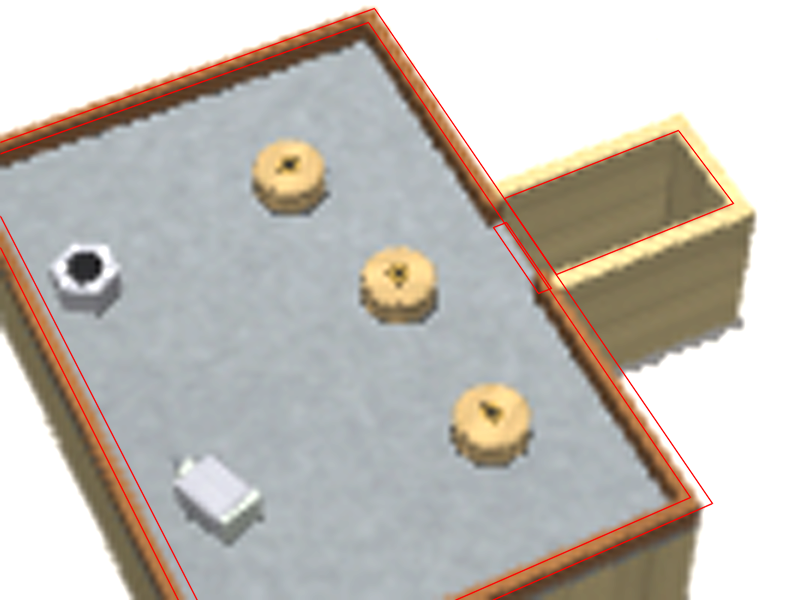

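Emit:
move_arm(
  series=[
    {"claw": 0.4, "dx": 0.8, "dy": -0.8, "twist": 1},
    {"claw": 0.4, "dx": 0.8, "dy": -0.8, "twist": 1},
    {"claw": 0.4, "dx": 0.8, "dy": -0.8, "twist": 1},
    {"claw": 0.4, "dx": 0.8, "dy": -0.8, "twist": 0.5},
    {"claw": 0.4, "dx": 0.8, "dy": -0.8},
    {"claw": 0.4, "dx": 0.8, "dy": -0.8},
  ],
)

```text
invalid input at $.series[0]: expected keys claw, dx, dy, dz, twist
```

Overlay: the top and side views agree with the model at the gate and slot to about 1–2 mm, with the yaw a touch smaller (about 0.073). I'll move above the area behind the middle wheel.

Emit:
move_arm(
  series=[
    {"claw": 0.5, "dx": 0.8, "dy": -0.6, "dz": 0, "twist": 1},
    {"claw": 0.5, "dx": 0.8, "dy": -0.6, "dz": 0, "twist": 1},
    {"claw": 0.5, "dx": 0.8, "dy": -0.6, "dz": 0, "twist": 1},
    {"claw": 0.5, "dx": 0.8, "dy": -0.6, "dz": 0, "twist": 0.5},
    {"claw": 0.5, "dx": 0.8, "dy": -0.8, "dz": 0, "twist": 0},
    {"claw": 0.5, "dx": 0.6, "dy": -1, "dz": 0, "twist": 0},
    {"claw": 0.5, "dx": 0.6, "dy": -1, "dz": 0, "twist": 0},
    {"claw": 0.5, "dx": 0.6, "dy": -1, "dz": 0, "twist": 0},
    {"claw": 0.5, "dx": 0.6, "dy": -1, "dz": 0, "twist": 0},
    {"claw": 0.5, "dx": 0.6, "dy": -1, "dz": 0, "twist": 0},
    {"claw": 0.5, "dx": 0.5, "dy": -1, "dz": 0, "twist": 0},
    {"claw": 0.5, "dx": 0.4, "dy": -1, "dz": 0, "twist": 0},
  ],
)

```text
clock: 2.6
tcp_pos: [0.4662, 0.2166, 0.2573]
ee_rot: [3.133, 0.002, -3.035]
force: [0.1, 1.0, 0.7]
gripper_width: 0.0214
```

Emit:
move_arm(
  series=[
    {"claw": 0.6, "dx": 0.1, "dy": -1, "dz": 0, "twist": -0.4},
    {"claw": 0.6, "dx": 0.1, "dy": -1, "dz": 0, "twist": 0},
    {"claw": 0.6, "dx": 0.1, "dy": -1, "dz": -0.2, "twist": 0},
    {"claw": 0.6, "dx": 0.1, "dy": -1, "dz": -0.3, "twist": 0},
    {"claw": 0.6, "dx": 0.1, "dy": -1, "dz": -0.3, "twist": 0},
    {"claw": 0.6, "dx": 0.1, "dy": -1, "dz": -0.3, "twist": 0},
    {"claw": 0.6, "dx": 0.1, "dy": -0.8, "dz": -0.3, "twist": 0},
    {"claw": 0.6, "dx": 0, "dy": -0.2, "dz": -0.5, "twist": 0},
    {"claw": 0.6, "dx": 0, "dy": 0, "dz": -0.5, "twist": 0},
    {"claw": 0.6, "dx": 0, "dy": 0, "dz": 0, "twist": 0},
  ],
)

```text
clock: 3.6
tcp_pos: [0.4993, -0.0851, 0.1614]
ee_rot: [3.137, 0.015, -3.087]
force: [-0.9, 0.5, -0.0]
gripper_width: 0.0172
```

Emit:
move_arm(
  series=[
    {"claw": 0.6, "dx": -0.25, "dy": 0.28, "dz": -0.2, "twist": 0.2},
    {"claw": 0.6, "dx": 0, "dy": 0, "dz": -0.6, "twist": 0},
    {"claw": 0.6, "dx": 0, "dy": 0, "dz": -0.6, "twist": 0},
    {"claw": 0.6, "dx": 0, "dy": 0, "dz": -0.3, "twist": 0},
    {"claw": 0.6, "dx": 0, "dy": 0, "dz": 0, "twist": 0},
  ],
)

```text
clock: 4.1
tcp_pos: [0.4929, -0.0724, 0.0957]
ee_rot: [3.138, 0.023, -3.067]
force: [-0.7, 0.6, 0.8]
gripper_width: 0.017
```

```bash
python3 - <<'E'
from h import *
g=np.array([.592,-.0715,.073])
f=viewer.grab_frame('side'); cv2.imwrite('pics/s2.png',overlay(f,g,(798,600),(-.05,0,.06)))
s=readout.get_state();print(s['tcp_pos'],s['ee_rot'],inv(g,s['tcp_pos']))
E
```

```text
[ 0.49332384 -0.07240219  0.09634728] [ 3.13821033  0.02398165 -3.06678883] [-0.09847916  0.00629718]
```

View pics/s2.png

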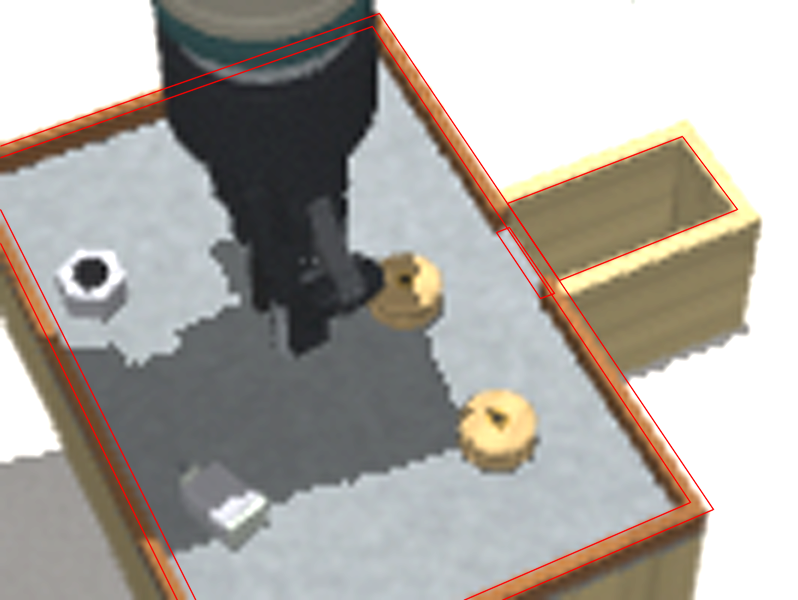

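The gripper stands upright behind the middle wheel (about (405,285)) and is clear of the nut and motor. Next I lower a little and push.

Emit:
move_arm(
  series=[
    {"claw": 0.6, "dx": 0, "dy": 0, "dz": -0.2, "twist": 0},
    {"claw": 0.6, "dx": 0.25, "dy": -0.02, "dz": 0, "twist": 0},
    {"claw": 0.6, "dx": 0.25, "dy": -0.02, "dz": 0, "twist": 0},
    {"claw": 0.6, "dx": 0.25, "dy": -0.02, "dz": 0, "twist": 0},
    {"claw": 0.6, "dx": 0.25, "dy": 0, "dz": 0, "twist": 0},
    {"claw": 0.6, "dx": 0.25, "dy": 0, "dz": 0, "twist": 0},
    {"claw": 0.6, "dx": 0, "dy": 0, "dz": 0, "twist": 0},
  ],
)

```text
clock: 4.85
tcp_pos: [0.5524, -0.0754, 0.0919]
ee_rot: [3.14, 0.033, -3.067]
force: [0.4, 0.1, -0.4]
gripper_width: 0.0171
```

```bash
cat > look.py <<'E'
from h import *
import sys
g=np.array([.592,-.0715,.073])
s=readout.get_state();print('clk',s['clock'],'tcp',np.round(s['tcp_pos'],4),np.round(s['ee_rot'],3),'tray',np.round(inv(g,s['tcp_pos']),4),'F',np.round(s['force'],1))
for n in('top','side'):
    f=viewer.grab_frame(n)
    print(n,[(np.round(inv(g,d['location']),4).tolist(),round(d['location'][2],3),round(d['p'],2)) for d in finder.pinpoint(f,'wheel_a')[:4]])
    if len(sys.argv)>2 and n==sys.argv[2]: cv2.imwrite(sys.argv[1],overlay(f,g,(798,600) if n=='side' else (600,600),(-.05,0,.06)))
E
python3 look.py pics/s3.png side
```

```text
clk 4.85 tcp [ 0.5524 -0.0754  0.0919] [ 3.14   0.033 -3.067] tray [-0.0398 -0.001 ] F [ 0.4  0.1 -0.4]
top [([-0.0623, 0.0714], 0.067, 0.61)]
side [([-0.0669, 0.0741], 0.068, 0.69), ([-0.0458, -0.072], 0.07, 0.55), ([-0.0115, -0.0011], 0.065, 0.43)]
```

View pics/s3.png

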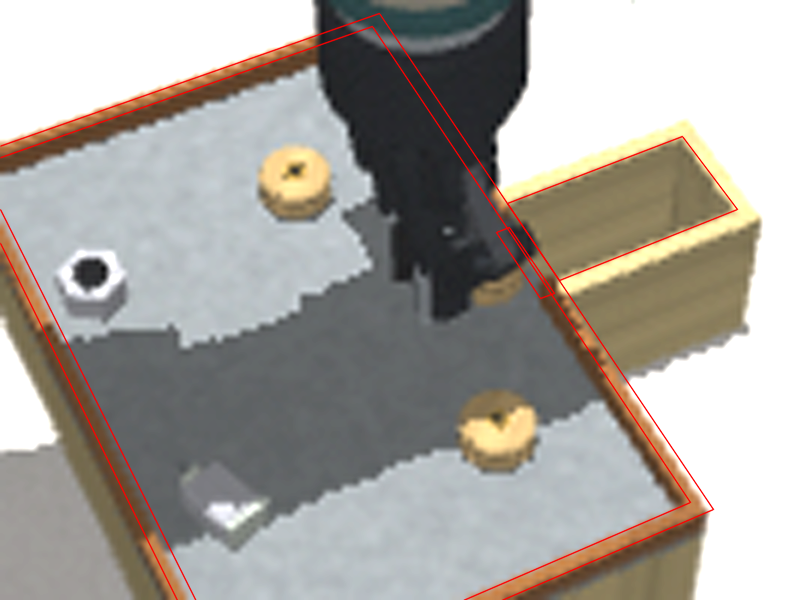

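The wheel is nested in the fingertips and enters the gate at about (495,288). I keep pushing.

Emit:
move_arm(
  series=[
    {"claw": 0.6, "dx": 0.1, "dy": 0.01, "dz": -0.08, "twist": 0},
    {"claw": 0.6, "dx": 0.2, "dy": 0.03, "dz": 0, "twist": 0},
    {"claw": 0.6, "dx": 0.2, "dy": 0.03, "dz": 0, "twist": 0},
    {"claw": 0.6, "dx": 0.12, "dy": 0.01, "dz": 0, "twist": 0},
    {"claw": 0.6, "dx": 0, "dy": 0, "dz": 0, "twist": 0},
  ],
)

```text
clock: 5.55
tcp_pos: [0.5753, -0.0719, 0.0878]
ee_rot: [3.139, 0.028, -3.067]
force: [0.2, 0.5, 0.2]
gripper_width: 0.0173
```

```bash
python3 look.py pics/s4.png side
```

```text
clk 5.55 tcp [ 0.5753 -0.0719  0.0878] [ 3.139  0.028 -3.067] tray [-0.0166  0.0009] F [0.2 0.5 0.2]
top [([-0.0629, 0.0696], 0.07, 0.39)]
side [([-0.0469, -0.075], 0.069, 0.6), ([-0.0656, 0.0761], 0.068, 0.56)]
```

View pics/s4.png

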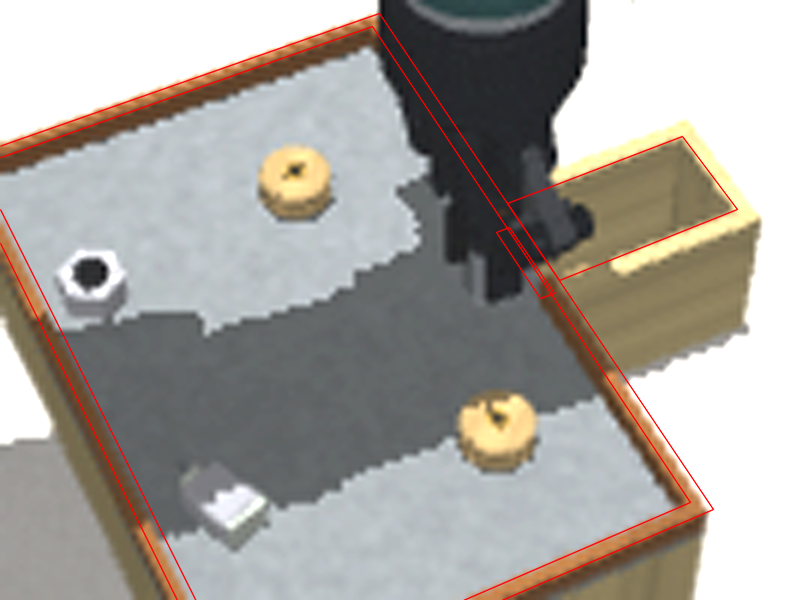

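The wheel no longer shows on the deck. I back off to see whether it toppled in.

Emit:
move_arm(
  series=[
    {"claw": 0.6, "dx": -0.6, "dy": -0.04, "dz": 0, "twist": 0},
    {"claw": 0.6, "dx": -0.8, "dy": -0.06, "dz": 0.3, "twist": 0},
    {"claw": 0.2, "dx": 0, "dy": 0, "dz": 1, "twist": 0},
    {"claw": 0.0, "dx": 0, "dy": 0, "dz": 0, "twist": 0},
  ],
)

```text
clock: 6.15
tcp_pos: [0.5142, -0.0763, 0.1401]
ee_rot: [3.139, 0.024, -3.068]
force: [-0.0, 0.4, 0.5]
gripper_width: 0.0426
```

```bash
python3 look.py pics/s5.png side
```

```text
clk 6.15 tcp [ 0.5142 -0.0763  0.1401] [ 3.139  0.024 -3.068] tray [-0.0779  0.0009] F [-0.   0.4  0.5]
top [([0.039, 0.0052], 0.011, 0.55), ([-0.0334, -0.3496], 0.001, 0.53), ([-0.0637, 0.0694], 0.065, 0.39), ([-0.1581, 0.0602], 0.056, 0.27)]
side [([-0.0459, -0.0733], 0.067, 0.6), ([-0.0676, 0.0765], 0.066, 0.4)]
```

View pics/s5.png

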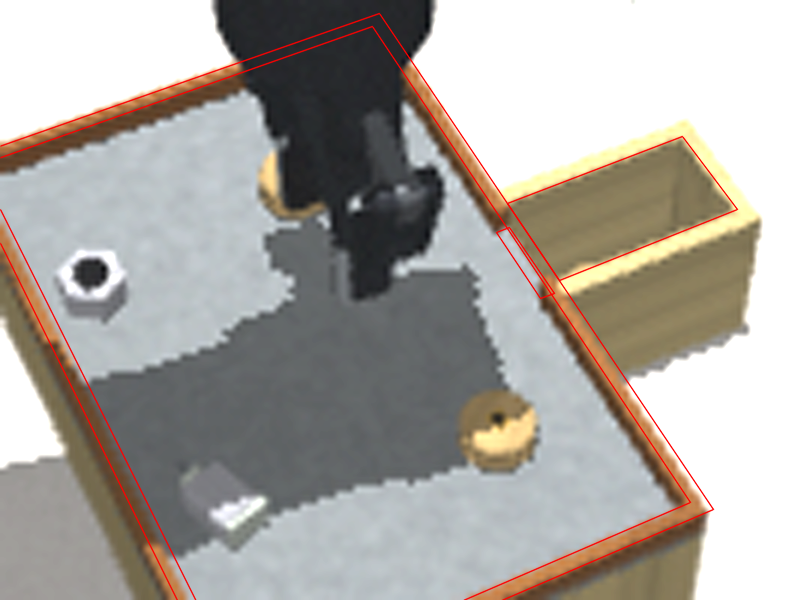

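The wheel dropped in: the top view finds it at slot-floor height and the gate is clear. Next I straddle wheel c (tray (-46,-73) mm) and slide it sideways in front of the gate.

Emit:
move_arm(
  series=[
    {"claw": -0.1, "dx": 0.5, "dy": -0.9, "dz": 0, "twist": 0},
    {"claw": -0.1, "dx": 0.5, "dy": -0.9, "dz": 0, "twist": 0},
    {"claw": -0.1, "dx": 0, "dy": 0, "dz": 0, "twist": 0},
    {"claw": -0.1, "dx": 0, "dy": 0, "dz": 0, "twist": 0},
  ],
)

```text
clock: 6.75
tcp_pos: [0.5522, -0.1478, 0.132]
ee_rot: [3.134, 0.011, -3.063]
force: [0.1, 0.8, -0.7]
gripper_width: 0.047
```

Emit:
move_arm(
  series=[
    {"claw": -0.1, "dx": 0, "dy": 0, "dz": -0.6, "twist": 0},
    {"claw": -0.1, "dx": 0, "dy": 0, "dz": -0.5, "twist": 0},
    {"claw": -0.1, "dx": 0, "dy": 0, "dz": 0, "twist": 0},
    {"claw": -0.1, "dx": -0.02, "dy": 0.25, "dz": 0, "twist": 0},
    {"claw": -0.1, "dx": -0.02, "dy": 0.25, "dz": 0, "twist": 0},
    {"claw": -0.1, "dx": -0.02, "dy": 0.25, "dz": 0, "twist": 0},
    {"claw": -0.1, "dx": -0.02, "dy": 0.25, "dz": 0, "twist": 0},
  ],
)

```text
clock: 7.45
tcp_pos: [0.5479, -0.1013, 0.0869]
ee_rot: [3.132, 0.01, -3.061]
force: [0.4, -0.5, 0.4]
gripper_width: 0.0474
```

```bash
python3 look.py pics/s6.png side
```

```text
clk 7.45 tcp [ 0.5479 -0.1013  0.0869] [ 3.132  0.01  -3.061] tray [-0.0461 -0.0265] F [ 0.4 -0.5  0.4]
top [([0.0382, 0.0031], 0.01, 0.62), ([-0.0638, 0.072], 0.066, 0.47)]
side [([-0.0459, -0.0319], 0.069, 0.53), ([-0.0678, 0.0759], 0.065, 0.4)]
```

View pics/s6.png

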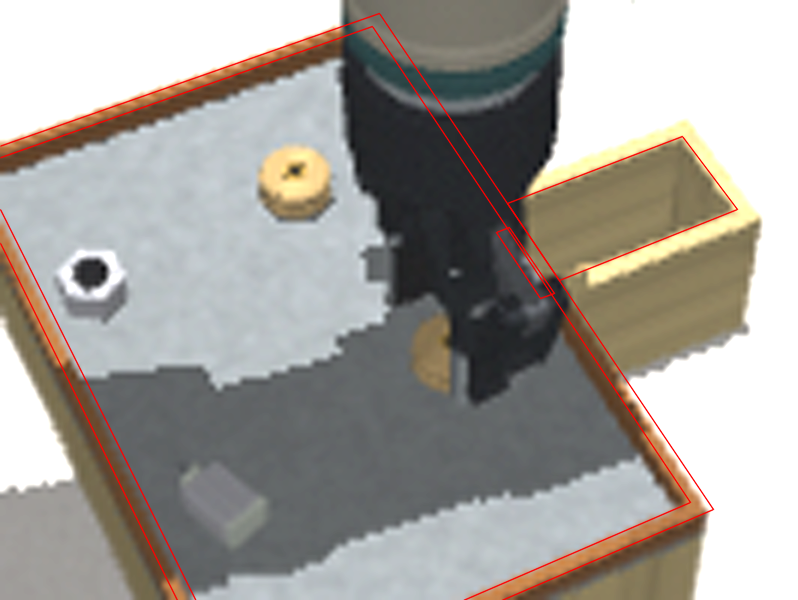

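The wheel is caged and moving along the deck at tray (-46,-32) mm. I continue to the gate line and rise.

Emit:
move_arm(
  series=[
    {"claw": -0.1, "dx": -0.02, "dy": 0.25, "dz": 0, "twist": 0},
    {"claw": -0.1, "dx": -0.02, "dy": 0.25, "dz": 0, "twist": 0},
    {"claw": -0.1, "dx": -0.02, "dy": 0.25, "dz": 0, "twist": 0},
    {"claw": -0.1, "dx": 0, "dy": 0.08, "dz": 0, "twist": 0},
    {"claw": -0.1, "dx": 0, "dy": 0, "dz": 0, "twist": 0},
  ],
)

```text
clock: 8.15
tcp_pos: [0.5454, -0.0677, 0.0869]
ee_rot: [3.134, 0.01, -3.062]
force: [1.0, -0.5, 0.3]
gripper_width: 0.0472
```

```bash
python3 look.py
```

```text
clk 8.15 tcp [ 0.5454 -0.0677  0.0869] [ 3.134  0.01  -3.062] tray [-0.0462  0.0072] F [ 1.  -0.5  0.3]
top [([-0.0631, 0.0727], 0.066, 0.58)]
side [([-0.0481, -0.003], 0.065, 0.57), ([-0.0679, 0.0758], 0.063, 0.43)]
```

Emit:
move_arm(
  series=[
    {"claw": -0.1, "dx": 0, "dy": -0.1, "dz": 0, "twist": 0},
    {"claw": -0.1, "dx": 0, "dy": 0, "dz": 0.8, "twist": 0},
    {"claw": 0.2, "dx": -0.4, "dy": -0.05, "dz": 0, "twist": 0},
    {"claw": 0.6, "dx": -0.95, "dy": -0.12, "dz": 0, "twist": 0},
    {"claw": 0.6, "dx": 0, "dy": 0, "dz": -0.4, "twist": 0},
    {"claw": 0.6, "dx": 0, "dy": 0, "dz": 0, "twist": 0},
  ],
)

```text
clock: 8.95
tcp_pos: [0.4904, -0.0846, 0.1039]
ee_rot: [3.136, 0.012, -3.069]
force: [-0.5, 0.5, 0.0]
gripper_width: 0.0167
```

```bash
python3 look.py
```

```text
clk 8.95 tcp [ 0.4904 -0.0846  0.1039] [ 3.136  0.012 -3.069] tray [-0.1023 -0.0056] F [-0.5  0.5  0. ]
top [([0.0398, 0.0072], 0.012, 0.64), ([-0.0617, 0.0684], 0.068, 0.62)]
side [([-0.0465, -0.0053], 0.067, 0.64)]
```

Emit:
move_arm(
  series=[
    {"claw": 0.6, "dx": 0, "dy": 0.02, "dz": -0.42, "twist": 0},
    {"claw": 0.6, "dx": 0.25, "dy": 0.03, "dz": 0, "twist": 0},
    {"claw": 0.6, "dx": 0.25, "dy": 0.03, "dz": 0, "twist": 0},
    {"claw": 0.6, "dx": 0.25, "dy": 0.03, "dz": 0, "twist": 0},
    {"claw": 0.6, "dx": 0.25, "dy": 0.03, "dz": 0, "twist": 0},
    {"claw": 0.6, "dx": 0.25, "dy": 0.03, "dz": 0, "twist": 0},
    {"claw": 0.6, "dx": 0, "dy": 0, "dz": 0, "twist": 0},
  ],
)

```text
clock: 9.85
tcp_pos: [0.5529, -0.0762, 0.0917]
ee_rot: [3.138, 0.025, -3.066]
force: [-0.2, -1.0, -0.0]
gripper_width: 0.0169
```

```bash
python3 look.py
```

```text
clk 9.85 tcp [ 0.5529 -0.0762  0.0917] [ 3.138  0.025 -3.066] tray [-0.0393 -0.0019] F [-0.2 -1.  -0. ]
top [([-0.0633, 0.0702], 0.068, 0.47)]
side [([-0.0685, 0.074], 0.069, 0.67), ([-0.013, -0.0036], 0.067, 0.52)]
```

Emit:
move_arm(
  series=[
    {"claw": 0.6, "dx": 0.1, "dy": 0.04, "dz": -0.08, "twist": 0},
    {"claw": 0.6, "dx": 0.2, "dy": 0.04, "dz": 0, "twist": 0},
    {"claw": 0.6, "dx": 0.2, "dy": 0.03, "dz": 0, "twist": 0},
    {"claw": 0.6, "dx": 0.14, "dy": 0.01, "dz": 0, "twist": 0},
    {"claw": 0.6, "dx": 0, "dy": 0, "dz": 0, "twist": 0},
    {"claw": 0.6, "dx": -0.6, "dy": -0.04, "dz": 0, "twist": 0},
    {"claw": 0.6, "dx": -0.8, "dy": -0.06, "dz": 0.3, "twist": 0},
    {"claw": 0.2, "dx": 0, "dy": 0, "dz": 1, "twist": 0},
    {"claw": -0.1, "dx": 0, "dy": 0, "dz": 0, "twist": 0},
  ],
)

```text
clock: 10.95
tcp_pos: [0.5188, -0.0755, 0.1397]
ee_rot: [3.137, 0.018, -3.067]
force: [2.0, -0.3, 0.5]
gripper_width: 0.0452
```

```bash
python3 look.py pics/s7.png top
```

```text
clk 10.95 tcp [ 0.5188 -0.0755  0.1397] [ 3.137  0.018 -3.067] tray [-0.0733  0.0013] F [ 2.  -0.3  0.5]
top [([-0.0649, 0.0695], 0.067, 0.43)]
side [([-0.0662, 0.0779], 0.068, 0.6)]
```

View pics/s7.png

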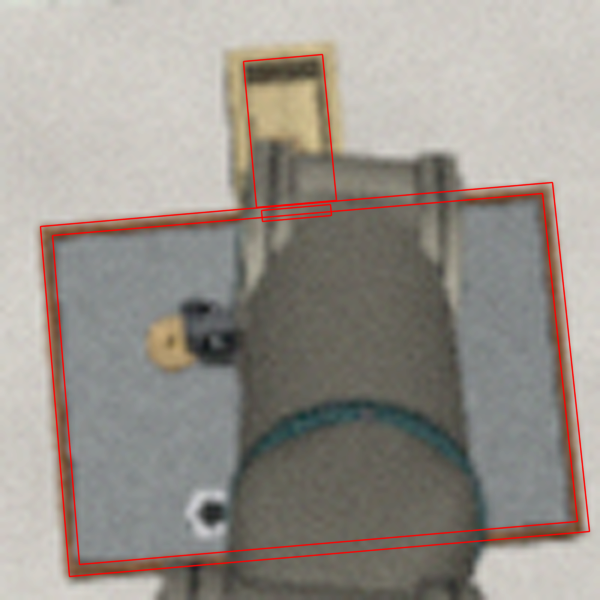

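The top view is blocked by the arm; the remaining wheel is at about (172,342). I move over it and check the gate and slot.

Emit:
move_arm(
  series=[
    {"claw": -0.1, "dx": 0.04, "dy": 0.9, "dz": 0.1, "twist": 0},
    {"claw": -0.1, "dx": 0.04, "dy": 0.9, "dz": 0, "twist": 0},
    {"claw": -0.1, "dx": 0, "dy": 0, "dz": 0, "twist": 0},
  ],
)

```text
clock: 11.45
tcp_pos: [0.5195, -0.0023, 0.137]
ee_rot: [3.136, 0.007, -3.071]
force: [0.2, 0.8, -1.3]
gripper_width: 0.0472
```

```bash
python3 - <<'E'
from h import *
g=np.array([.592,-.0715,.073]); ims=[]
for n in('top','side'):
    f=viewer.grab_frame(n)
    print(n,[(np.round(inv(g,d['location']),4).tolist(),round(d['location'][2],3),round(d['p'],2)) for d in finder.pinpoint(f,'wheel_a')[:5]])
    ims.append(overlay(f,g,(396,600),(0,0,.06)))
cv2.imwrite('pics/s8.png',np.hstack(ims))
E
```

```text
top [([0.0198, 0.0005], 0.023, 0.57), ([0.0411, 0.0042], 0.017, 0.51)]
side [([-0.067, 0.0757], 0.068, 0.63)]
```

View pics/s8.png

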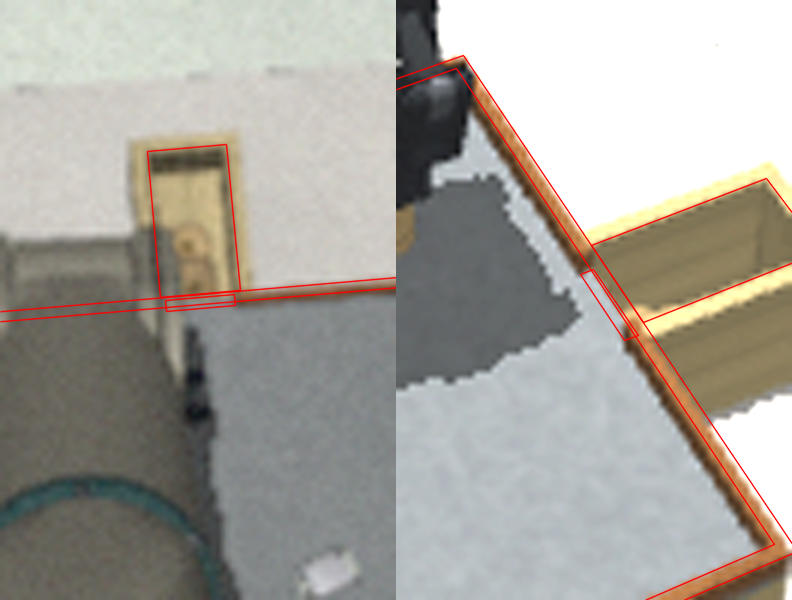

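Two wheels lie in the slot, at about (190,245) and (195,275), and the gate is clear. Now I do the same with the last wheel.

Emit:
move_arm(
  series=[
    {"claw": -0.1, "dx": 0, "dy": 0, "dz": -0.6, "twist": 0},
    {"claw": -0.1, "dx": 0, "dy": 0, "dz": -0.6, "twist": 0},
    {"claw": -0.1, "dx": 0, "dy": 0, "dz": 0, "twist": 0},
    {"claw": -0.1, "dx": 0.02, "dy": -0.25, "dz": 0, "twist": 0},
    {"claw": -0.1, "dx": 0.02, "dy": -0.25, "dz": 0, "twist": 0},
    {"claw": -0.1, "dx": 0.02, "dy": -0.25, "dz": 0, "twist": 0},
    {"claw": -0.1, "dx": 0.02, "dy": -0.25, "dz": 0, "twist": 0},
    {"claw": -0.1, "dx": 0, "dy": 0, "dz": 0, "twist": 0},
  ],
)

```text
clock: 12.45
tcp_pos: [0.5246, -0.0618, 0.0912]
ee_rot: [-3.138, 0.012, -3.092]
force: [0.5, -0.2, 0.0]
gripper_width: 0.0467
```

```bash
python3 look.py
```

```text
clk 12.45 tcp [ 0.5246 -0.0618  0.0912] [-3.138  0.012 -3.092] tray [-0.0665  0.0146] F [ 0.5 -0.2  0. ]
top [([0.0403, 0.0044], 0.014, 0.5)]
side []
```

Emit:
move_arm(
  series=[
    {"claw": -0.1, "dx": 0, "dy": 0, "dz": -0.1, "twist": 0.2},
    {"claw": -0.1, "dx": 0.02, "dy": -0.25, "dz": 0, "twist": 0},
    {"claw": -0.1, "dx": 0.02, "dy": -0.2, "dz": 0, "twist": 0},
    {"claw": -0.1, "dx": 0, "dy": 0, "dz": 0, "twist": 0},
  ],
)

```text
clock: 13.05
tcp_pos: [0.5258, -0.076, 0.0861]
ee_rot: [-3.141, 0.011, -3.065]
force: [-0.6, -0.1, 0.5]
gripper_width: 0.047
```

```bash
python3 look.py
```

```text
clk 13.05 tcp [ 0.5258 -0.076   0.0861] [-3.141  0.011 -3.065] tray [-0.0663  0.0003] F [-0.6 -0.1  0.5]
top []
side [([-0.0637, 0.0105], 0.068, 0.58)]
```

Emit:
move_arm(
  series=[
    {"claw": -0.1, "dx": 0, "dy": -0.2, "dz": 0, "twist": 0},
    {"claw": -0.1, "dx": 0, "dy": 0, "dz": 0, "twist": 0},
    {"claw": -0.1, "dx": 0, "dy": 0.12, "dz": 0, "twist": 0},
    {"claw": -0.1, "dx": 0, "dy": 0, "dz": 0.8, "twist": 0},
    {"claw": 0.2, "dx": -0.4, "dy": 0, "dz": 0, "twist": 0},
    {"claw": 0.6, "dx": -0.85, "dy": 0, "dz": 0, "twist": 0},
    {"claw": 0.6, "dx": 0, "dy": 0, "dz": -0.4, "twist": 0},
    {"claw": 0.6, "dx": 0, "dy": 0, "dz": 0, "twist": 0},
  ],
)

```text
clock: 14.05
tcp_pos: [0.4752, -0.0751, 0.1035]
ee_rot: [3.14, 0.013, -3.061]
force: [0.4, 0.6, -0.0]
gripper_width: 0.0168
```

```bash
python3 look.py
```

```text
clk 14.05 tcp [ 0.4752 -0.0751  0.1035] [ 3.14   0.013 -3.061] tray [-0.1168  0.0049] F [ 0.4  0.6 -0. ]
top [([0.0206, 0.0024], 0.024, 0.58), ([0.0388, 0.004], 0.013, 0.55), ([-0.1605, 0.06], 0.059, 0.24)]
side [([-0.0662, 0.0064], 0.065, 0.49), ([0.0462, 0.0024], 0.059, 0.28)]
```

Emit:
move_arm(
  series=[
    {"claw": 0.6, "dx": 0, "dy": 0, "dz": -0.42, "twist": 0},
    {"claw": 0.6, "dx": 0.25, "dy": 0, "dz": 0, "twist": 0},
    {"claw": 0.6, "dx": 0.25, "dy": 0, "dz": 0, "twist": 0},
    {"claw": 0.6, "dx": 0.25, "dy": 0, "dz": 0, "twist": 0},
    {"claw": 0.6, "dx": 0.25, "dy": 0, "dz": 0, "twist": 0},
    {"claw": 0.6, "dx": 0.25, "dy": 0, "dz": 0, "twist": 0},
    {"claw": 0.6, "dx": 0.25, "dy": 0, "dz": 0, "twist": 0},
    {"claw": 0.6, "dx": 0, "dy": 0, "dz": 0, "twist": 0},
  ],
)

```text
clock: 15.05
tcp_pos: [0.5496, -0.0755, 0.0923]
ee_rot: [-3.14, 0.028, -3.06]
force: [0.3, 0.2, -0.3]
gripper_width: 0.017
```

```bash
python3 look.py
```

```text
clk 15.05 tcp [ 0.5496 -0.0755  0.0923] [-3.14   0.028 -3.06 ] tray [-0.0426 -0.0009] F [ 0.3  0.2 -0.3]
top []
side [([-0.0167, 0.0044], 0.067, 0.43)]
```

Emit:
move_arm(
  series=[
    {"claw": 0.6, "dx": 0.15, "dy": 0.01, "dz": -0.08, "twist": 0},
    {"claw": 0.6, "dx": 0.2, "dy": 0.02, "dz": 0, "twist": 0},
    {"claw": 0.6, "dx": 0.2, "dy": 0.03, "dz": 0, "twist": 0},
    {"claw": 0.6, "dx": 0.18, "dy": 0.01, "dz": 0, "twist": 0},
    {"claw": 0.6, "dx": 0, "dy": 0, "dz": 0, "twist": 0},
  ],
)

```text
clock: 15.75
tcp_pos: [0.5772, -0.0725, 0.0882]
ee_rot: [-3.141, 0.023, -3.061]
force: [0.4, 0.5, 0.7]
gripper_width: 0.0172
```

Emit:
move_arm(
  series=[
    {"claw": 0.6, "dx": -0.6, "dy": -0.04, "dz": 0, "twist": 0},
    {"claw": 0.6, "dx": -0.8, "dy": -0.06, "dz": 0.3, "twist": 0},
    {"claw": 0.6, "dx": 0, "dy": 0, "dz": 1, "twist": 0},
    {"claw": 0.6, "dx": 0, "dy": 0.5, "dz": 0.9, "twist": 0},
    {"claw": 0.6, "dx": 0, "dy": 1, "dz": 0, "twist": 0},
    {"claw": 0.6, "dx": -0.2, "dy": 1, "dz": 0, "twist": 0},
    {"claw": 0.6, "dx": -0.2, "dy": 1, "dz": 0, "twist": 0},
    {"claw": 0.6, "dx": -0.2, "dy": 1, "dz": 0, "twist": 0},
    {"claw": 0.6, "dx": 0, "dy": 1, "dz": 0, "twist": 0},
    {"claw": 0.6, "dx": 0, "dy": 0, "dz": 0, "twist": 0},
  ],
)

```text
clock: 16.75
tcp_pos: [0.4937, 0.1499, 0.1801]
ee_rot: [3.14, 0.026, -3.067]
force: [0.6, 1.3, 0.6]
gripper_width: 0.0172
```

```bash
python3 look.py; python3 - <<'E'
from h import *
g=np.array([.592,-.0715,.073]); ims=[]
for n in('top','side'):
    f=viewer.grab_frame(n)
    for k in('motor','nut'): print(n,k,[np.round(d['location'],3).tolist() for d in finder.pinpoint(f,k)[:1]])
    ims.append(overlay(f,g,(396,600),(-.02,0,.06)))
cv2.imwrite('pics/s9.png',np.hstack(ims))
E
```

```text
clk 16.75 tcp [0.4937 0.1499 0.1801] [ 3.14   0.026 -3.067] tray [-0.0819  0.228 ] F [0.6 1.3 0.6]
top [([0.0377, 0.0019], 0.013, 0.58), ([0.0147, 0.0008], 0.045, 0.45), ([0.0197, 0.0026], 0.022, 0.44)]
side [([0.0112, 0.0023], 0.048, 0.42)]
top motor [[0.444, -0.134, 0.064]]
top nut [[0.43, -0.025, 0.056]]
side motor [[0.446, -0.138, 0.062]]
side nut [[0.426, -0.025, 0.058]]
```

View pics/s9.png

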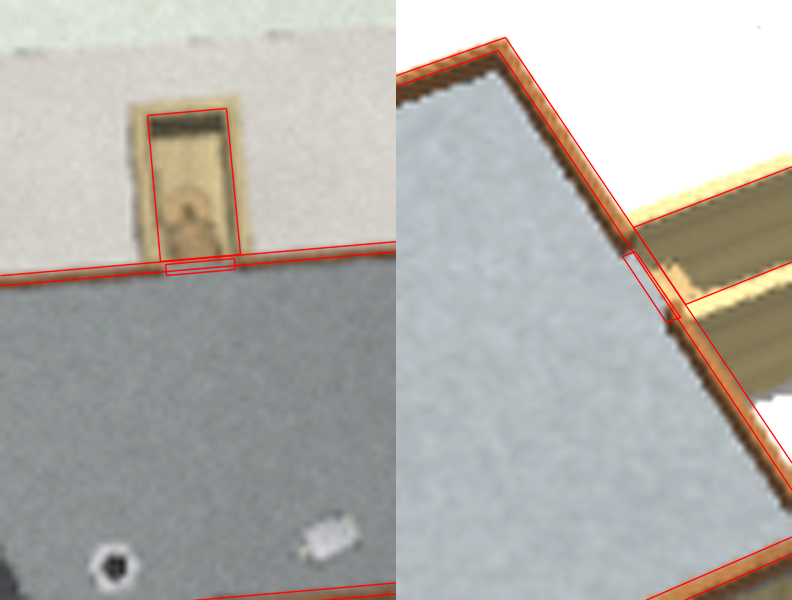

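All three wheels show in the slot, the third leaning on the pile near the gate end at about (190,238). I'm out of views, so I'll measure its height several times.

```bash
python3 - <<'E'
from h import *
g=np.array([.592,-.0715,.073])
for n in('top','side')*5:
    f=viewer.grab_frame(n)
    for fn in (finder.pinpoint,finder.find_in):
        print(n,fn.__name__[:4],[(np.round(1e3*inv(g,d['location'])).tolist(),round(1e3*d['location'][2]),round(d['p'],2)) for d in fn(f,'wheel_a')[:4]])
E
```

```text
top call [([40.0, 4.0], 16, 0.62), ([21.0, -0.0], 23, 0.61), ([11.0, -2.0], 50, 0.44)]
top call [([41.0, 8.0], 19, 0.51)]
side call [([10.0, 3.0], 44, 0.58)]
side call [([-83.0, -18.0], 60, 0.62)]
top call [([37.0, 6.0], 15, 0.46), ([13.0, 2.0], 46, 0.43), ([21.0, -1.0], 25, 0.39)]
top call [([42.0, 6.0], 20, 0.42)]
side call [([12.0, 2.0], 45, 0.59)]
side call []
top call [([38.0, 5.0], 14, 0.53), ([15.0, -3.0], 46, 0.46), ([18.0, -0.0], 25, 0.39)]
top call [([-162.0, 62.0], 72, 0.69), ([-152.0, -53.0], 77, 0.56), ([42.0, 6.0], 20, 0.43)]
side call [([10.0, 3.0], 45, 0.44)]
side call []
top call [([13.0, -2.0], 44, 0.61), ([40.0, 7.0], 13, 0.61), ([21.0, -1.0], 22, 0.42), ([46.0, 0.0], 62, 0.25)]
top call []
side call [([-37.0, -342.0], 7, 0.68), ([11.0, 2.0], 47, 0.4)]
side call []
top call [([12.0, -3.0], 46, 0.57), ([39.0, 3.0], 11, 0.56), ([19.0, 2.0], 24, 0.43)]
top call []
side call [([8.0, 5.0], 46, 0.5)]
side call []
```

```bash
python3 -c "
from plant import bot; print(bot.hand_in())"
```

```text
the job is handed in; nothing more can be done
None
```

All three wheels are in the slot, pushed through the gate one at a time in the order middle, right, left. I slid them on the deck with the fingertips only; none was gripped or lifted. I handed the job in with the arm clear of everything, about 18 s into the 64 s allowed.

**Wheels:** Heights below are above the table; the deck is at 60 mm.

| Wheel | Distance past the gate | Centre height |
|---|---|---|
| First | about 39 mm | about 14 mm |
| Second | about 20 mm | about 24 mm |
| Third | about 12 mm | about 46 mm |

The third wheel did not lie flat. It stands steeply on the other two at the gate end of the slot. Its centre is about 14 mm below the deck, but its top edge is roughly level with it. It stayed put over ten pictures taken during about a second, and I left it rather than risk wedging it by pressing down.

**Bystanders:** The motor and nut are where they started, to within the networks' accuracy of about 4 mm. I did not re-measure the cup, tape, paint, screwdriver or peg; the arm did not come down near any of them.

**Checks that disagreed:** The networks gave a few stray "wheel" reports, for example at the nut and near the cup. I discounted them because they did not match the pictures. The tray model looked a few millimetres too wide in the first overlay, but it fitted well at the gate.

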